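# Open the child-safe medicine box

### The arm

A 6-joint arm with a two-finger parallel gripper is mounted at the origin on the work surface. World frame = base frame: x ahead of the robot, y to its left, z up, the work surface at z = 0. Lengths are in m, angles in degrees, forces in N, time in s.
With the tool pointing down it reaches from about 0.3 to 0.75 m from the base axis. Payload 8.5 kg.
Tool frame: the origin (TCP) lies on the centre line of the jaws, within the pads' length; the fingertips stand 14 mm ahead of it and the grasp point (between the pads) lies 5 mm behind it; z points along the fingers, x is the direction in which the jaws open and shut, and the axes are right-handed (so a half turn about z gives the same grasp; the last joint's range is limited). The gripper opens to 85 mm and grips with 20 to 120 N. Pads are 22 mm wide; open, the fingers measure 114 mm over their backs; the gripper's body (76 mm by 85 mm) begins 54 mm behind the grasp point. The pads swing forward as they close: fully open they stand 13 mm farther back than shut.
Start: joints at [61.003, 21.807, 74.336, -0, 83.858, -12.336], TCP at [0.158, 0.527, 0.245] pointing down, gripper open.
Joint ranges: [-178.18, 178.18], [-50.72, 133.34], [12.68, 142.11], [-81.47, 261.47], [9.98, 163.14], [-165.26, 165.26]. Speed limits (degrees/s): [136.94, 136.94, 180, 180, 180, 180].

### API

Orientations are given as a 3x3 rotation matrix whose columns are the frame's x, y, z axes.
In Python, from rig import * gives the robot as it stands.
- The arm moves only by the shell command python3 -m crank 'ROWS' [FORCE]. ROWS is JSON, one flat list of numbers, 7 for each row, row after row: the turn, a rotation vector about the world's x, y, z in rad, then the shift along the world's x, y, z in m, then the opening in per cent of the stroke, from 0 (shut) to 100 (fully open). A call has 1 to 20 rows; each row shifts and turns the commanded pose from where the row before left it; what a row does not reach is not made up. A row lasts 1/10 s, in which the tool goes at most 50 mm and 8.59 degrees, less where a joint would pass 70% of its speed; a pose out of reach is approached as far as the arm can. A call is refused whole if a number of a shift passes 0.05 or a number of a turn 0.15, either way. A call with a gripper value outside its range is refused whole. The fingers move at their own pace and stop on an object; FORCE is the grip in N (left out, the last holds). Time passes only in rows, so rows that do not move let the fingers close. It gives the time, the measured TCP pose, the force and the opening at its end, in the units of the state.
- observe(): the state, without advancing time (a new reading comes with each control period).
- get_image(name): name is "scene" or "top" or "wrist"; returns a dict with "frame" (420x560x3 uint8, red, green, blue), "fov_y" (degrees; the focal length in pixels is half the picture's height over the tangent of half this angle, whatever the lens; pixels are square), "cx", "cy" (the principal point, pixels), "world_to_cam" (4x4, takes a point from world to camera coordinates). Camera axes: x right, y up, looking along -z (the intrinsics and any distortion apply to the point x, -y, -z); pixel columns grow to the right and rows downward; lengths in m; the calibration is good to about 2 mm. A picture is of the moment at which its call begins. There is no depth.
- close_job(): hands the job in, once; it reports no verdict.
The state is a dict: "time_s": time; "q": joint angles; "qvel": joint speeds; "joint_efforts": joint torques, N m; "position": TCP position; "tool_rot": TCP orientation; "ft_force": force on the tool from outside, world axes, zero at the start; "wrist_torque": the same for the moment, N m; "grip_width": finger opening in m.
Only numpy, scipy, OpenCV 4.12 (cv2) and the standard library are available. Lean on these libraries where they do the work, as an engineer would, in place of code of your own. Each camera call takes 0.05 s, during which the arm holds its last target. There are 200 camera calls.

### The job

Open the child-safe medicine box: press the red spring strip along its side down and, keeping it down, push the blue lid by its orange lug until the lid is fully open, then let go and move clear so that the strip springs back up and locks the lid there. Fingertip work only: do not pick anything up, and leave the mug, the cream jar and the lotion bottle standing where they are.

Things in the scene. Friction and masses are not known exactly. Their poses are not given: they have to be found in the camera images.
- medbox: White box fixed to the dresser, 150 mm in its own x, 240 mm in its own y, 58 mm high. Origin: centre of its underside, on the dresser top; z up. The lid opens towards the box's +y. A white step 52 mm wide and 30 mm high runs along its -x long side, under the red strip.
- lid (a joint): How far the blue lid has slid towards the box's +y, m: 0 closed, 0.100 fully open (hard stop). 240 mm long, top 68 mm above the dresser, captive on rails. Its comb edge beside the strip, 79 mm from the box's centre, has five notches 24 mm apart; the strip's yellow catch stands in one and blocks the lid both ways. 2 to 4 N slide it when free.
- strip (a joint): How far the red spring strip is pressed down, m: 0 up, 0.012 bottomed. Its catch clears the lid's comb only beyond 0.008; about 0.010 is right. Let go, it springs up into any notch it meets, so hold it down all the way. Force: 2.4 N at first, 7 N at 0.010.
- strip_top (a point): Centre of the red strip's flat top, 46 mm wide (box x), 230 mm long (box y), 104 mm from the box's centre on its -x side. It moves straight down as a whole wherever pressed. Unpressed, its top is 60 mm above the dresser, 8 mm below the lid's top. Its middle line is 25 mm from the lid's edge, so a finger up to 40 mm thick runs along it clear of the lid.
- lug_face (a point): On the upright push face of the orange lug, which is part of the lid and reaches out over the strip's inner 40 mm, 66 to 92 mm above the dresser (6 mm over the unpressed strip). The face looks to the box's -y: push it to +y; the lug's +y side slopes. This point is 80 mm up, above the strip's middle line, 60 mm to -y of the box's centre when closed; it moves with the lid.
- mug: Loose blue mug, 72 mm across, 85 mm tall, near the box. Origin: centre of its underside. Leave alone.
- cream: Loose white cream jar with red cap, 60 mm across, 55 mm tall, near the box. Origin: centre of its underside. Leave alone.
- lotion: Loose orange lotion bottle, 48 mm across, 100 mm tall, near the box. Origin: centre of its underside. Leave alone.

How it is judged (in metres and radians):
On the way, in this order (a step that is already met when the one before it is completed fails the run):
1. the strip is pressed down by the fingers with the lid still closed (value of joint strip above 0.0075 m and value of joint lid below 0.012 m and contact force between the fingers and strip above 1 N), for 0.05 s.
2. the lid is pushed fully open (value of joint lid above 0.092 m), for 0.1 s.
At the end, for the whole second after the job is handed in: The lid is open by more than 92 of its 100 mm and at rest, the strip has sprung back up (less than 3 mm down) with its catch in the last notch, and the mug, jar and bottle stand upright within 20 mm of where they were (value of joint lid above 0.092 m and value of joint strip below 0.003 m and velocity of joint lid below 0.01 m/s and distance of each of mug, cream, lotion from where it was at the start of the episode below 0.02 m and angle between each of mug, cream, lotion's own z axis and vertical below 0.2 rad); the robot touches nothing.
It fails at once if the mug, jar or bottle is lifted, carried or pushed away (more than 20 mm) (distance of any of mug, cream, lotion from where it was at the start of the episode above 0.02 m).
It fails at once if the mug, jar or bottle is tipped (angle between any of mug, cream, lotion's own z axis and vertical above 0.3 rad).
It fails at once if the strip is let up while the lid is only part open (value of joint strip below 0.004 m and value of joint lid between 0.014 and 0.085 m).
It also fails if it takes over 32 s, if anything falls off the work surface, if the arm or the gripper's body presses on something with over 40 N, if the wrist force passes 120 N, or if a joint passes its speed limit or range.

## Working session

There is one attempt and no reset: what is moved stays moved. The work goes in short steps, Python scripts to look and compute and a shell command to move; the robot and the scene stay as the last step left them, time stands still between calls to the robot, and variables do not carry over. Pictures are saved under pics/ and viewed, about 8 in all and at most 12, crops included, and the job is handed in when it is done.

```bash
mkdir -p pics; python3 - <<'E'
from rig import *
import cv2,numpy as np
s=observe();print(s)
for n in("top","scene"):
    d=get_image(n);cv2.imwrite(f"pics/{n}1.png",d["frame"][:,:,::-1]);print(n,{k:v for k,v in d.items() if k!="frame"})
E
```

```text
{'time_s': 0.0, 'q': array([ 6.10030934e+01,  2.18403443e+01,  7.43866233e+01, -3.63687638e-04,
        8.38574650e+01, -1.23343476e+01]), 'qvel': array([-0.09386757, -0.03593932,  0.07320037,  0.0326798 , -0.01426886,
       -0.07582971]), 'joint_efforts': array([-3.05786916e-04, -4.48477149e+01, -2.31274098e+01, -2.70018427e-04,
        4.91604078e-03, -2.46758867e-05]), 'position': array([0.15755372, 0.52665425, 0.24470681]), 'tool_rot': array([[ 2.86733386e-01,  9.58010158e-01, -7.08839095e-04],
       [ 9.58009337e-01, -2.86734096e-01, -1.29196138e-03],
       [-1.44096046e-03, -3.08626010e-04, -9.99998914e-01]]), 'ft_force': array([-0.85573899, -0.03547751, -0.27062364]), 'wrist_torque': array([-0.01108903,  0.022871  , -0.05142928]), 'grip_width': 0.08547572888767495}
top {'fov_y': 50.442394237289804, 'cx': 279.4864789671511, 'cy': 206.01087581614757, 'world_to_cam': array([[ 0.01720774, -0.9998301 , -0.00660816, -0.05971683],
       [ 0.99134821,  0.01620087,  0.13025462, -0.55270865],
       [-0.13012543, -0.00879238,  0.99145856, -0.73333084],
       [ 0.        ,  0.        ,  0.        ,  1.        ]])}
scene {'fov_y': 42.712002380965636, 'cx': 282.6679890203078, 'cy': 211.88002910882366, 'world_to_cam': array([[ 0.87374844,  0.48630418,  0.00847976, -0.4694569 ],
       [-0.33552029,  0.59002801,  0.73436577,  0.14437217],
       [ 0.35212185, -0.64449607,  0.67870097, -1.14746145],
       [ 0.        ,  0.        ,  0.        ,  1.        ]])}
```

View pics/top1.png

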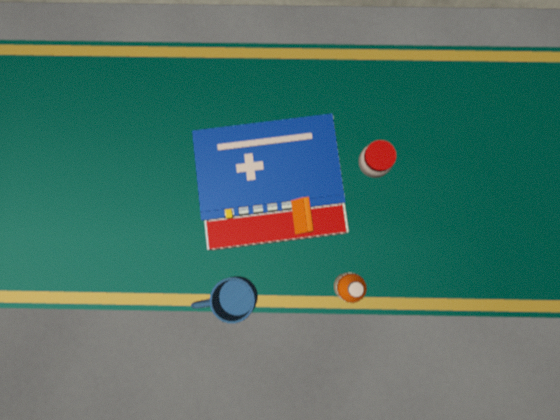

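View pics/scene1.png

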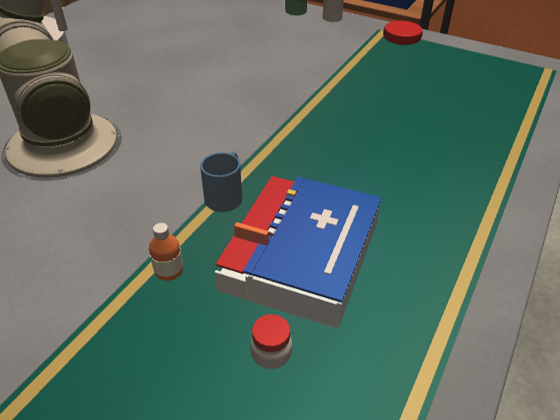

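The top view shows the box with its strip on the near side (rows 205–250), the lug at about (302,215), mug (233,300), lotion (351,288) and cream (379,157). The lid opens towards image left (world +y). Next I'll enlarge a crop to read the corners.

```bash
python3 - <<'E'
import cv2
a=cv2.imread("pics/top1.png")[105:325,185:405]
cv2.imwrite("pics/c1.png",cv2.resize(a[85:160,5:180],None,fx=4.5,fy=4.5,interpolation=cv2.INTER_CUBIC))
E
```

```text
(no output)
```

View pics/c1.png

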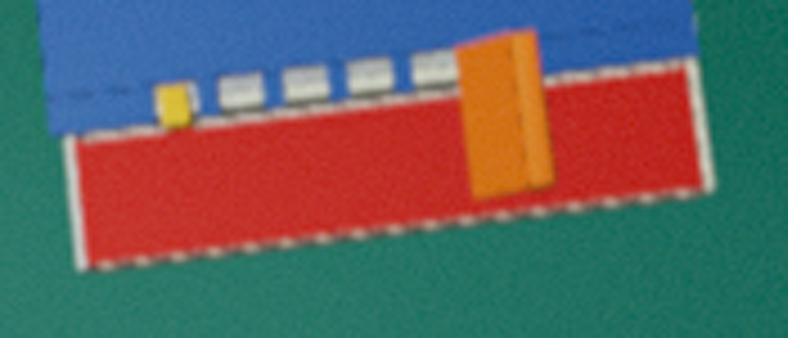

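```bash
cat >h.py <<'E'
import numpy as np
from scipy.optimize import least_squares
F=210/np.tan(np.radians(50.442394237289804)/2);C=(279.486,206.011)
W=np.array([[0.01720774,-0.9998301,-0.00660816,-0.05971683],[0.99134821,0.01620087,0.13025462,-0.55270865],[-0.13012543,-0.00879238,0.99145856,-0.73333084]])
def proj(P):
    c=P@W[:,:3].T+W[:,3]; return np.c_[C[0]+F*c[:,0]/-c[:,2],C[1]-F*c[:,1]/-c[:,2]]
def unproj(u,v,z):
    d=W[:,:3].T@np.array([(u-C[0])/F,-(v-C[1])/F,-1]);o=-W[:,:3].T@W[:,3]
    return o+d*(z-o[2])/d[2]
def b2w(p,P):
    c,s=np.cos(p[2]),np.sin(p[2]);P=np.atleast_2d(P)
    return np.c_[p[0]+c*P[:,0]-s*P[:,1],p[1]+s*P[:,0]+c*P[:,1],P[:,2]]
E
python3 - <<'E'
from h import *
B=np.array([[-.127,.115,.06],[-.127,-.115,.06],[-.081,.115,.06],[-.081,-.115,.06],[-.079,.12,.068],[-.079,-.12,.068]])
U=np.array([[209.6,249.3],[346,232.2],[207.3,221.6],[342.9,205.1],[201.1,219.3],[344.9,203.8]])
r=least_squares(lambda p:(proj(b2w(p,B))-U).ravel(),[.55,0,0]);p=r.x
print(p,np.degrees(p[2]),(proj(b2w(p,B))-U).round(1))
print("cam",-W[:,:3].T@W[:,3])
for n,q in dict(strip0=[-.104,-.115,.06],stripc=[-.104,0,.06],lug=[-.104,-.06,.08],far1=[.079,.12,.068],far2=[.079,-.12,.068],lid_end=[0,-.12,.068]).items():
    w=b2w(p,q);print(n,w.round(4),proj(w).round(1))
print("mug",unproj(233,299,.085),"lot",unproj(357,290,.1),"cream",unproj(380.5,155,.055))
print("ydir",-np.sin(p[2]),np.cos(p[2]))
E
```

```text
[ 0.61834892 -0.03146435  0.13505356] 7.737999003566948 [[-1.1 -0.3]
 [ 0.6  0.3]
 [-1.5 -0.2]
 [-0.1  0.1]
 [ 0.8  0.8]
 [ 1.4 -0.8]]
cam [ 0.45352933 -0.05720005  0.79866538]
strip0 [[ 0.5308 -0.1594  0.06  ]] [[344.7 218.8]]
stripc [[ 0.5153 -0.0455  0.06  ]] [[276. 227.]]
lug [[ 0.5234 -0.1049  0.08  ]] [[312.7 221.6]]
far1 [[0.6805 0.0981 0.068 ]] [[193.  127.9]]
far2 [[ 0.7128 -0.1397  0.068 ]] [[333.5 111.5]]
lid_end [[ 0.6345 -0.1504  0.068 ]] [[339.8 156.6]]
mug [0.39854108 0.01968202 0.085     ] lot [ 0.41668817 -0.17265837  0.1       ] cream [ 0.64167762 -0.22134756  0.055     ]
ydir -0.13464338361668995 0.990894121108935
```

The fit is good: the box sits at (0.618, −0.031) with yaw 7.7°, and the lug lands where predicted. I'll move above the press point behind the lug at (0.527, −0.132), with fingers shut and tool x along the box's y.

```bash
python3 -m crank '[0,0,0.0213,0.018,-0.0325,0,0, 0,0,0.0213,0.018,-0.0325,0,0, 0,0,0.0213,0.018,-0.0325,0,0, 0,0,0.0213,0.018,-0.0325,0,0, 0,0,0.0213,0.018,-0.0325,0,0, 0,0,0.0213,0.018,-0.0325,0,0, 0,0,0.0213,0.018,-0.0325,0,0, 0,0,0.0213,0.018,-0.0325,0,0, 0,0,0.0213,0.018,-0.0325,0,0, 0,0,0.0213,0.018,-0.0325,0,0, 0,0,0.0213,0.018,-0.0325,0,0, 0,0,0.0213,0.018,-0.0325,0,0, 0,0,0.0213,0.018,-0.0325,0,0, 0,0,0.0213,0.018,-0.0325,0,0, 0,0,0.0213,0.018,-0.0325,0,0, 0,0,0.0213,0.018,-0.0325,0,0, 0,0,0.0213,0.018,-0.0325,0,0, 0,0,0.0213,0.018,-0.0325,0,0, 0,0,0.0213,0.018,-0.0325,0,0, 0,0,0.0213,0.018,-0.0325,0,0]' 40; python3 -m crank '[0,0,0,0.009,-0.009,-0.03,0, 0,0,0,0,0,-0.04,0, 0,0,0,0,0,-0.04,0, 0,0,0,0,0,-0.02,0, 0,0,0,0,0,0,0, 0,0,0,0,0,0,0]'; python3 - <<'E'
from rig import *
import cv2,numpy as np
s=observe();print(s["position"],s["tool_rot"],s["ft_force"],s["q"])
for n in("scene","wrist","top"):
    d=get_image(n);cv2.imwrite(f"pics/{n}2.png",d["frame"][:,:,::-1])
a=cv2.imread("pics/scene2.png")[130:330,170:400]
cv2.imwrite("pics/s2.png",cv2.resize(a,None,fx=2.8,fy=2.8,interpolation=cv2.INTER_CUBIC))
E
```

```text
time_s: 2.1
position: [0.5181, -0.1245, 0.245]
tool_rot: [[-0.135, 0.991, -0.001], [0.991, 0.135, 0.0], [0.0, -0.0, -1.0]]
ft_force: [0.7, 0.5, 0.6]
grip_width: -0.0002
time_s: 2.7
position: [0.527, -0.1322, 0.1159]
tool_rot: [[-0.135, 0.991, 0.0], [0.991, 0.135, -0.0], [-0.0, 0.0, -1.0]]
ft_force: [-0.7, -0.0, 0.5]
grip_width: 0.0001
[ 0.52700526 -0.13223302  0.1158866 ] [[-1.34847971e-01  9.90866238e-01  3.50648029e-04]
 [ 9.90866281e-01  1.34848029e-01 -1.49597972e-04]
 [-1.95515776e-04  3.27272326e-04 -9.99999927e-01]] [-0.68357722 -0.01155156  0.45363524] [-2.65752588e+01  2.85571383e+01  8.66239536e+01  1.46137955e-03
  6.47971055e+01 -1.24325712e+02]
```

View pics/s2.png

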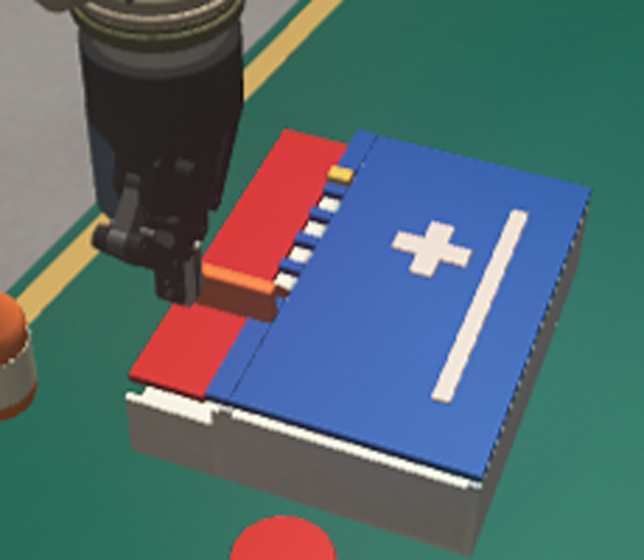

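The crop shows the shut fingers above the strip, on the near (−y) side of the orange lug. Next is the guarded descent.

```bash
python3 -m crank '[0,0,0,0,0,-0.02,0, 0,0,0,0,0,-0.015,0, 0,0,0,0,0,0,0, 0,0,0,0,0,0,0]'; python3 -m crank '[0,0,0,0,0,-0.005,0, 0,0,0,0,0,0,0, 0,0,0,0,0,0,0]';python3 -m crank '[0,0,0,0,0,-0.003,0, 0,0,0,0,0,0,0, 0,0,0,0,0,0,0]'
```

```text
time_s: 3.25
position: [0.5271, -0.1323, 0.0814]
tool_rot: [[-0.135, 0.991, 0.001], [0.991, 0.135, -0.001], [-0.001, 0.001, -1.0]]
ft_force: [0.7, -0.4, 0.5]
grip_width: -0.0001
time_s: 3.55
position: [0.5268, -0.1321, 0.0757]
tool_rot: [[-0.135, 0.991, 0.001], [0.991, 0.135, -0.0], [-0.0, 0.0, -1.0]]
ft_force: [0.3, -0.9, 0.5]
grip_width: -0.0001
time_s: 3.85
position: [0.527, -0.1323, 0.0726]
tool_rot: [[-0.135, 0.991, 0.001], [0.991, 0.135, -0.0], [-0.001, 0.001, -1.0]]
ft_force: [1.4, 0.3, 1.7]
grip_width: -0.0001
```

```bash
python3 -m crank '[0,0,0,0,0,-0.004,0, 0,0,0,0,0,0,0, 0,0,0,0,0,0,0]'; python3 -m crank '[0,0,0,0,0,-0.003,0, 0,0,0,0,0,0,0, 0,0,0,0,0,0,0]';python3 -m crank '[0,0,0,0,0,-0.001,0, 0,0,0,0,0,0,0, 0,0,0,0,0,0,0]'
```

```text
time_s: 4.15
position: [0.527, -0.1322, 0.0685]
tool_rot: [[-0.135, 0.991, 0.001], [0.991, 0.135, -0.0], [-0.0, 0.001, -1.0]]
ft_force: [1.2, 0.3, 4.9]
grip_width: -0.0001
time_s: 4.45
position: [0.527, -0.1323, 0.0656]
tool_rot: [[-0.135, 0.991, 0.001], [0.991, 0.135, -0.0], [-0.001, 0.001, -1.0]]
ft_force: [1.3, -0.0, 7.4]
grip_width: -0.0001
time_s: 4.75
position: [0.527, -0.1323, 0.0647]
tool_rot: [[-0.135, 0.991, 0.001], [0.991, 0.135, -0.0], [-0.001, 0.001, -1.0]]
ft_force: [0.9, 0.2, 6.9]
grip_width: 0.0001
```

```bash
python3 -m crank '[0,0,0,0,0,-0.0005,0, 0,0,0,-0.0007,0.005,0,0, 0,0,0,-0.0007,0.005,0,0, 0,0,0,-0.0007,0.005,0,0, 0,0,0,0,0,0,0, 0,0,0,0,0,0,0]'; python3 -m crank '[0,0,0,-0.0007,0.005,0,0, 0,0,0,-0.0006,0.005,0,0, 0,0,0,0,0,0,0, 0,0,0,0,0,0,0]'
```

```text
time_s: 5.35
position: [0.5252, -0.1178, 0.0645]
tool_rot: [[-0.135, 0.991, 0.002], [0.991, 0.135, -0.002], [-0.002, 0.002, -1.0]]
ft_force: [1.5, -1.5, 7.0]
grip_width: 0.0001
time_s: 5.75
position: [0.5239, -0.1078, 0.0645]
tool_rot: [[-0.135, 0.991, 0.002], [0.991, 0.135, -0.002], [-0.002, 0.002, -1.0]]
ft_force: [0.9, -2.4, 7.9]
grip_width: 0.0002
```

```bash
python3 -m crank '[0,0,0,-0.0008,0.006,0,0, 0,0,0,-0.0008,0.006,0,0, 0,0,0,-0.0008,0.006,0,0, 0,0,0,-0.0008,0.006,0,0, 0,0,0,-0.0008,0.006,0,0]';  python3 - <<'E'
from rig import *
import cv2
d=get_image("scene");a=d["frame"][130:330,170:400,::-1]
cv2.imwrite("pics/s3.png",cv2.resize(a,None,fx=2.8,fy=2.8,interpolation=cv2.INTER_CUBIC))
E
```

```text
time_s: 6.25
position: [0.5198, -0.0783, 0.0646]
tool_rot: [[-0.135, 0.991, 0.002], [0.991, 0.135, -0.003], [-0.003, 0.001, -1.0]]
ft_force: [-0.3, -7.7, 7.8]
grip_width: -0.0005
```

View pics/s3.png

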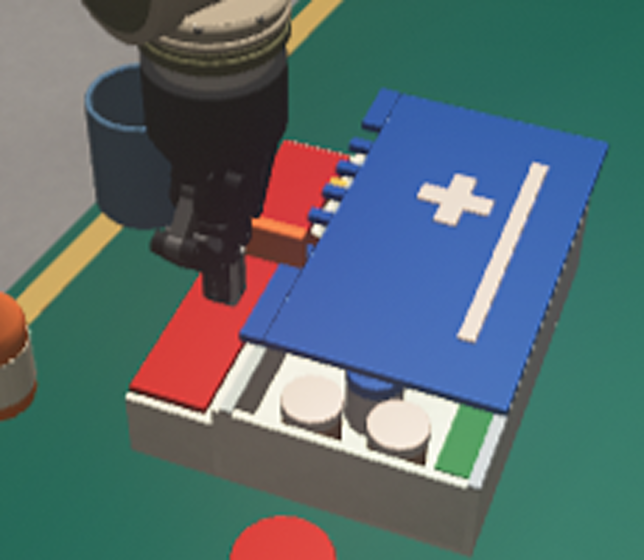

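The lid is sliding, about 40 mm open with the strip held down, so I'll continue.

```bash
python3 -m crank '[0,0,0,-0.0008,0.006,0,0, 0,0,0,-0.0008,0.006,0,0, 0,0,0,-0.0008,0.006,0,0, 0,0,0,-0.0008,0.006,0,0, 0,0,0,-0.0008,0.006,0,0, 0,0,0,-0.0008,0.006,0,0, 0,0,0,-0.0008,0.006,0,0, 0,0,0,-0.0008,0.006,0,0, 0,0,0,-0.0005,0.004,0,0, 0,0,0,0,0,0,0]'; python3 -m crank '[0,0,0,-0.0004,0.003,0,0, 0,0,0,0,0,0,0, 0,0,0,0,0,0,0]'; python3 -m crank '[0,0,0,-0.0004,0.003,0,0, 0,0,0,0,0,0,0, 0,0,0,0,0,0,0]'
```

```text
time_s: 7.3
position: [0.5129, -0.0264, 0.0648]
tool_rot: [[-0.135, 0.991, 0.002], [0.991, 0.135, -0.003], [-0.003, 0.001, -1.0]]
ft_force: [-1.9, -8.4, 11.0]
grip_width: 0.0001
time_s: 7.6
position: [0.5131, -0.025, 0.0652]
tool_rot: [[-0.135, 0.991, 0.003], [0.991, 0.135, -0.005], [-0.006, 0.002, -1.0]]
ft_force: [-1.1, -18.1, 13.6]
grip_width: -0.0005
time_s: 7.9
position: [0.5135, -0.0235, 0.0658]
tool_rot: [[-0.135, 0.991, 0.005], [0.991, 0.135, -0.008], [-0.009, 0.004, -1.0]]
ft_force: [-2.5, -26.5, 17.0]
grip_width: 0.0003
```

```bash
python3 - <<'E'
from rig import *
import cv2
d=get_image("scene");a=d["frame"][130:330,170:400,::-1]
d=get_image("top");b=d["frame"][100:300,170:400,::-1]
cv2.imwrite("pics/s4.png",cv2.vconcat([cv2.resize(x,None,fx=1.5*2*.49*1.0,fy=1.47,interpolation=cv2.INTER_CUBIC) for x in(a,b)]))
E
```

```text
(no output)
```

View pics/s4.png

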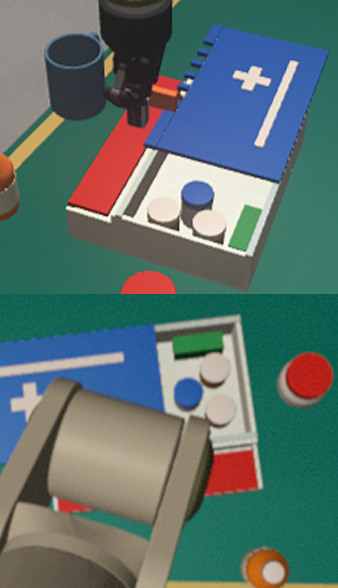

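```bash
python3 - <<'E'
from h import *
p=[0.61834892,-0.03146435,0.13505356];yd=np.array([-np.sin(p[2]),np.cos(p[2])])
for u,v in((276.8,121.8),(282.9,195.9)): print((unproj(u,v,.068)[:2]-p[:2])@yd+.12)
E
```

```text
0.09779327022171308
0.10259148206222415
```

The lid measures about 100 mm open (98 and 103 mm at its two edge points), at the hard stop. I'll ease the push, then lift straight off.

```bash
python3 -m crank '[0,0,0,0.0005,-0.004,0,0, 0,0,0,0,0,0,0]'; python3 -m crank '[0,0,0,0,0,0.01,0, 0,0,0,0,0,0.01,0, 0,0,0,0,0,0.02,0, 0,0,0,0,-0.005,0.03,0, 0,0,0,0,0,0.04,0, 0,0,0,0,0,0.04,0, 0,0,0,-0.03,0.03,0.01,0, 0,0,0,-0.03,0.04,0,0, 0,0,0,-0.03,0.04,0,0, 0,0,0,-0.03,0.04,0,0, 0,0,0,-0.03,0.04,0,0, 0,0,0,-0.03,0.04,0,0, 0,0,0,-0.03,0.04,0,0, 0,0,0,0,0.04,0,0, 0,0,0,0,0.04,0,0, 0,0,0,0,0,0,0, 0,0,0,0,0,0,0, 0,0,0,0,0,0,0]'; python3 - <<'E'
from rig import *
import cv2
a=get_image("scene")["frame"][130:330,170:400,::-1]
b=get_image("top")["frame"][100:320,170:400,::-1]
cv2.imwrite("pics/s5.png",cv2.hconcat([cv2.resize(x,(400,500 if 0 else 380),interpolation=cv2.INTER_CUBIC) for x in(a,b)]))
E
```

```text
time_s: 8.2
position: [0.5135, -0.0245, 0.0655]
tool_rot: [[-0.134, 0.991, 0.004], [0.991, 0.134, -0.002], [-0.003, 0.004, -1.0]]
ft_force: [-0.3, -5.2, 18.0]
grip_width: -0.0002
time_s: 10.0
position: [0.3017, 0.321, 0.2236]
tool_rot: [[-0.134, 0.991, -0.001], [0.991, 0.134, -0.001], [-0.001, -0.001, -1.0]]
ft_force: [-0.4, 0.9, -0.0]
grip_width: -0.0001
```

View pics/s5.png

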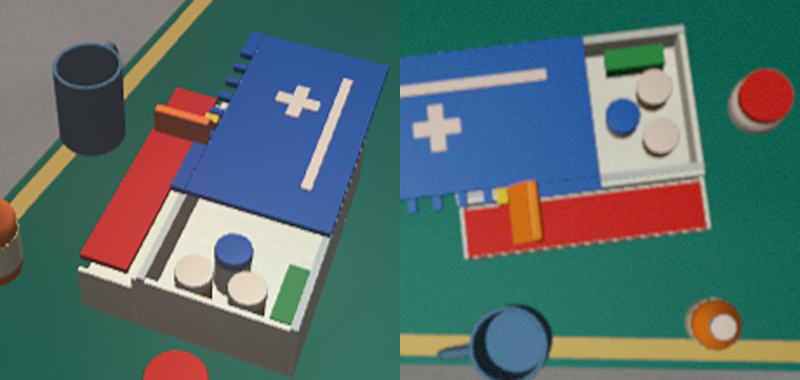

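```bash
python3 -c "
from rig import *
print(close_job())"
```

```text
the job is handed in; nothing more can be done
None
```

I opened the box and handed the job in at about 10 s; it gave no verdict. I pressed the strip about 9.5 mm down behind the lug, pushed the lid by its lug until it hit the hard stop, then lifted off and moved clear.

- **Lid:** at the stop, the top camera put it at 98 mm and 103 mm open at two points on its edge. Its edge was in about the same place in the last pictures, which I compared by eye only.
- **Strip:** the last pictures show it sprung back up, with the yellow catch standing in the comb next to the lug. I judged this by eye and did not measure its height.
- **Mug, jar and bottle:** they stand upright where they were, also judged by eye.
- **Robot:** the arm is clear and the force reading is about zero.

Two readings were a little off. Against the stop, the force along the push rose to about 26 N, and the upward force to 17–18 N, well above the strip's 7 N. The fingers also stopped about 3–4 mm short of where I had calculated, but the lid measurement confirmed it was fully open.

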